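# Pack the loose flacon snugly in its bay

### The arm

A 7-joint arm with a two-finger parallel gripper is mounted at the origin on the work surface. World frame = base frame: x ahead of the robot, y to its left, z up, the work surface at z = 0. Lengths are in m, angles in rad, forces in N, time in s.
With the tool pointing down it reaches from about 0.35 to 0.9 m from the base axis. Payload 8.1 kg.
Tool frame: the origin (TCP) lies on the centre line of the jaws, within the pads' length; the fingertips stand 14 mm ahead of it and the grasp point (between the pads) lies 5 mm behind it (r.tip_extent is the distance from the TCP to the fingertips, in m); z points along the fingers, y is the line along which they close (so a half turn about z gives the same grasp; the last joint's range is limited). The gripper opens to 92 mm and grips with 3 to 60 N. Pads are 19 mm wide; open, the fingers measure 130 mm over their backs; the gripper's body (75 mm by 190 mm) begins 47 mm behind the grasp point.
Start: joints at [-1.36, 0.434, 0.025, 1.573, -0.012, 1.134, -0.075], TCP at [0.193, 0.594, 0.241] pointing down, gripper open.
Joint ranges: [-2.62, 2.62], [-0.44, 2.09], [-1.27, 1.32], [0.08, 2.57], [-1.32, 4.46], [0.12, 2], [-2.74, 2.74]. Speed limits (rad/s): [2.22, 2.22, 3.01, 3.01, 3.14, 3.14, 3.14].

### API

Orientations are given as [roll, pitch, yaw] about the fixed x, y, z axes, in that order (R = Rz(yaw) Ry(pitch) Rx(roll)).
In Python, from plant import r gives the robot as it stands. The module is installed in compiled form; this text tells all that it offers.
- The arm moves only by the tool jog_arm, never from a script. Its argument "series" is a list of rows, each a list of 7 numbers: the shift along the tool's x, y, z in units of 0.02 m (1.0 is 0.02 m), then the turn, a rotation vector about the tool's x, y, z in units of 5 degrees (1.0 is 5 degrees), then the opening in per cent of the stroke, from 0 (shut) to 100 (fully open). A call has 1 to 20 rows; each row shifts and turns the commanded pose from where the row before left it, along the tool's axes as they then stand; what a row does not reach is not made up. A row lasts 1/10 s, in which the tool goes at most 50 mm and 8.59 degrees, less where a joint would pass 70% of its speed; a pose out of reach is approached as far as the arm can. A call with a number of a shift or a turn outside -1 to 1 is refused whole. A call with a gripper value outside its range is refused whole. The fingers move at their own pace and stop on an object; "force" is the grip in N (left out, the last holds). Time passes only in rows, so rows that do not move let the fingers close. It gives the time, the measured TCP pose, the force, the opening and the grip force at its end, in the units of the state.
- r.sense(): the state, without advancing time (a new reading comes with each control period).
- r.read_camera(name): name is "scene" or "side" or "wrist"; returns a dict with "color" (480x640x3 uint8, blue, green, red), "fx", "fy", "cx", "cy" (pixels), "k1" (the pictures are not rectified: a ray, as slopes to the right and down, at radius r is drawn at 1 + k1 r^2 times it, then the intrinsics apply), "cam_to_world" (4x4, takes a point from camera to world coordinates). Camera axes: x right, y down, z forward; pixel columns grow to the right and rows downward; lengths in m; the calibration is good to about 2 mm. A picture is of the moment at which its call begins. There is no depth.
- r.job_done(): hands the job in; it is judged then, once.
Trained networks look in a picture, given as the dict that the camera call returned (one of the last four; its "shot" number tells which), for a name from the list of things; names that differ only in an ending like _2 or _b are one class to them, and where a whole thing is asked for, a point or a joint stands for the part that bears it (a point fixed in the world has none). Each returns a list of dicts, best first, with "score" (0 to 1); they miss things now and then, are a little off and sometimes report something else, mostly with a low value. They report only what shows in the picture. A call takes as long as a camera call. They do not tell look-alikes from the thing itself.
- r.silhouettes(picture, label): "mask" (480x640 bool, what is visible of it).
- r.tip_of(picture, label): "centre" ([x, y, z] in m, in world coordinates, good to about 4 mm: a listed point, or the origin of a listed thing).
The state is a dict: "time": time; "joint_positions": joint angles; "qvel": joint speeds; "effort": joint torques, N m; "tcp_pos": TCP position; "eef_rot": TCP orientation; "contact_force": force on the tool from outside, world axes, zero at the start; "moment": the same for the moment, N m; "grip_width": finger opening in m; "grasp_force": force on a finger pad.
Only numpy, scipy, OpenCV 4.12 (cv2) and the standard library are available. Lean on these libraries where they do the work, as an engineer would, in place of code of your own. Each camera call takes 0.05 s, during which the arm holds its last target. There are 200 camera calls.

### The job

The black glass flacon has room to slide about in its bay of the clear bottle rack. Try the wooden packing blocks in the gap beside it until you find the one that fits snugly, and stand that one on end in the gap, right down on the rack's floor, lowering it gently and never forcing it. Leave the flacon where it stands, the other two blocks in their stand or on the dresser clear of the trays, and everything else undisturbed.

Things in the scene. Friction and masses are not known exactly. Their poses are not given: they have to be found in the camera images.
- flacon_center (a point): cube-shaped black glass flacon, loose, 56 x 56 mm and 50 mm tall, plus a gold cap (25 mm across) up to 62 mm; 0.3 kg. Point: centre of the glass, 25 mm up; axes as the rack's. It stands square in one of the rack's three bays (which one varies), 0.4 mm from the bay's wall on the rack's +y side; the gap to be filled is on its -y side, between it and the next wall.
- block_thin_center (a point): wooden packing block, pale wood: 90 mm tall (own z), 60 mm wide (x), 24 mm thick (y), about 88 g. Point: its centre. Starts standing on end in a slot of the walnut stand; which block is in which slot varies. Both ends are bevelled all round (3 mm over the last 7 mm), either may go down; stands steadily on end anywhere.
- block_mid_center (a point): wooden packing block, mid-brown wood: 90 mm tall (own z), 60 mm wide (x), 29 mm thick (y), about 106 g. Point: its centre. Starts standing on end in a slot of the walnut stand; which block is in which slot varies. Both ends are bevelled all round (3 mm over the last 7 mm), either may go down; stands steadily on end anywhere.
- block_thick_center (a point): wooden packing block, nearly black wood: 90 mm tall (own z), 60 mm wide (x), 34 mm thick (y), about 125 g. Point: its centre. Starts standing on end in a slot of the walnut stand; which block is in which slot varies. Both ends are bevelled all round (3 mm over the last 7 mm), either may go down; stands steadily on end anywhere.
- rack: clear acrylic bottle rack, fixed, stacked in the walnut tray. Origin: centre of its underside, 6 mm above the dresser; z up, y along its row of three bays. 76 mm (x) by 277 mm (y) outside. Long panels on the +x and -x sides, 68 mm apart inside, reach 95 mm above its inner floor; end walls and the two cross walls between bays, 4 mm thick, reach only 45 mm.
- rack_floor (a point): centre of the rack's inner floor, 12 mm above the dresser, axes as the rack's. The bays differ in width by 5 mm steps, unmarked: the gap beside the flacon suits just one block, with 2 mm of play in all, flacon and block together; the next thicker will not go in, the next thinner is left with 7 mm of play. Try them.
- walnut_tray: walnut tray under the rack, fixed, 136 mm (x) by 300 mm (y), rim 18 mm high, floor 6 mm. Origin: centre of its underside on the dresser; z up, axes parallel to the rack's, whose centre lies 22 mm towards this tray's +x.
- stand: small walnut stand, fixed, for the three blocks side by side. Origin: centre of its underside on the dresser; z up, y along its row, x along the blocks' width. Base 56 mm (x) by 136 mm (y), 8 mm thick; slots at y = +42, 0 and -42 mm, 37 mm wide, between four 5 mm partitions that reach 62 mm above the dresser but only 18 mm either side of the centre line: the blocks' ends (x) stick out 12 mm beyond them.
- cologne_center (a point): tall slender cologne bottle, amber glass, 34 x 34 mm and 116 mm tall, in another bay of the rack. Point: its centre, 58 mm up. Leave alone.
- lamp_center (a point): matte grey battery lamp with a toggle on its foot, 48 mm across and 106 mm tall, in the remaining bay. Point: its centre, 53 mm up. Leave alone.
- money_clip_center (a point): steel money clip, 26 x 56 mm, 10 mm high, lying in the strip of walnut tray on the rack's -x side. Point: its centre. Leave alone.
- lint_roller_center (a point): lint roller lying on the dresser along its own x: white roll 44 mm across and 100 mm long on the +x side of this point, blue flat handle 106 mm long on the -x side, 24 mm high. Point: where roll and handle meet, 22 mm up. Leave alone.
- balm_tin_center (a point): round balm tin, 50 mm across, 21 mm high, lying between the stand and the trays. Point: its centre. Leave alone.
- ring_dish_rim (a point): small blue ceramic ring dish, 80 mm across, 18 mm high. Point: the centre of its rim. Leave alone.
- glasses_case_center (a point): dark red-brown glasses case, 62 x 160 mm (long along its y), 40 mm high. Point: its centre. Leave alone.
Not all that is in view belongs to the job. What is shaped like the part that bears block_thick_center but blue or green is not meant.

How it is judged:
By the outcome, as a careful person would: the job done as asked, in the order asked, and still so for the second after the job is handed in, with the robot touching nothing.
It also fails if it takes over 72 s, if anything falls off the work surface, if the arm or the gripper's body presses on something with over 40 N, if the wrist force passes 120 N, or if a joint passes its speed limit or range.

## Working session

There is one attempt and no reset: what is moved stays moved. The work goes in short steps, Python scripts to look and compute and a tool call to move; the robot and the scene stay as the last step left them, time stands still between calls to the robot, and variables do not carry over. Pictures are saved under pics/ and viewed, at most 10 in all, crops included, and the job is handed in when it is done.

Besides the shell and the picture viewer there is one more tool, called after "Request:" by a JSON object that holds its "fn" and its "kwargs", one argument or row to a line. jog_arm: Moves the arm, as the interface text tells. Shifts and turns lie within -1 to 1; 1 stands for 0.02 m of shift or 5 degrees of turn. Its arguments: {"type":"object","properties":{"series":{"type":"array","items":{"type":"array","items":{"type":"number"}}},"force":{"type":"number"}},"required":["series"]}

```bash
mkdir -p pics; cat > h.py <<'E'
import numpy as np, cv2
from plant import r
from scipy.spatial.transform import Rotation as R
def st():
    s=r.sense(); print('t',round(s['time'],2),'tcp',np.round(s['tcp_pos'],4),'rpy',np.round(s['eef_rot'],3),'F',np.round(s['contact_force'],1),'w',round(s['grip_width'],4),'g',round(s['grasp_force'],1)); return s
def proj(p,P):
    T=np.linalg.inv(p['cam_to_world']); c=(T[:3,:3]@np.atleast_2d(P).T).T+T[:3,3]
    s=c[:,:2]/c[:,2:]; k=1+p['k1']*(s**2).sum(1,keepdims=True); s=s*k
    return s*[p['fx'],p['fy']]+[p['cx'],p['cy']]
def ray(p,uv,z):
    d=(np.atleast_2d(uv)-[p['cx'],p['cy']])/[p['fx'],p['fy']]; s=d.copy()
    for _ in range(20): s=d/(1+p['k1']*(s**2).sum(1,keepdims=True))
    w=np.c_[s,np.ones(len(s))]@p['cam_to_world'][:3,:3].T; o=p['cam_to_world'][:3,3]
    return o+w*((z-o[2])/w[:,2])[:,None]
E
python3 - <<'E'
from h import *
st()
L="flacon_center block_thin_center block_mid_center block_thick_center rack stand walnut_tray cologne_center lamp_center balm_tin_center".split()
for c in ["scene","side"]:
    p=r.read_camera(c); cv2.imwrite(f'pics/{c}0.png',p['color']); print(c,np.round(p['cam_to_world'][:3,3],2))
    for l in L:
        for d in r.tip_of(p,l)[:2]: print(l,round(d['score'],2),np.round(d['centre'],4),np.round(proj(p,d['centre'])[0]))
E
```

```text
t 0.0 tcp [0.1928 0.594  0.24  ] rpy [-3.14   0.     2.828] F [0.8 0.3 0.8] w 0.0919 g 0.0
scene [ 1.3  -0.2   0.92]
block_thin_center 0.97 [ 0.511  -0.3102  0.0525] [172. 240.]
block_mid_center 0.97 [ 0.5051 -0.3937  0.0482] [133. 246.]
block_thick_center 0.91 [ 0.4047 -0.3217  0.043 ] [165. 209.]
block_thick_center 0.91 [ 0.6186 -0.2961  0.0457] [184. 279.]
rack 0.77 [0.5865 0.202  0.0065] [403. 237.]
stand 0.79 [ 0.516  -0.355   0.0016] [157. 260.]
walnut_tray 0.61 [ 0.5679  0.2016 -0.0017] [400. 234.]
cologne_center 0.73 [0.5732 0.2935 0.0705] [443. 207.]
lamp_center 0.55 [0.6045 0.1123 0.0706] [371. 231.]
balm_tin_center 0.67 [ 0.4466 -0.0473  0.0078] [285. 212.]
balm_tin_center 0.49 [0.4045 0.1998 0.0233] [378. 180.]
side [ 0.41 -0.56  0.78]
flacon_center 0.68 [0.5844 0.2182 0.0357] [292. 171.]
block_thin_center 0.64 [ 0.5122 -0.3101  0.0566] [336. 394.]
block_mid_center 0.69 [ 0.5069 -0.3978  0.0522] [351. 452.]
block_thick_center 0.88 [ 0.615  -0.2964  0.0466] [393. 370.]
block_thick_center 0.75 [ 0.3995 -0.3195  0.0429] [267. 425.]
rack 0.87 [0.5872 0.207  0.0048] [295. 183.]
walnut_tray 0.71 [ 0.5666  0.2024 -0.001 ] [287. 188.]
walnut_tray 0.69 [ 0.5091 -0.3972  0.051 ] [352. 452.]
cologne_center 0.71 [0.5758 0.2938 0.0695] [280. 139.]
lamp_center 0.58 [0.605  0.1056 0.068 ] [315. 193.]
balm_tin_center 0.74 [ 0.4544 -0.0487  0.0088] [264. 286.]
balm_tin_center 0.62 [0.5841 0.2197 0.0341] [292. 171.]
```

View pics/scene0.png

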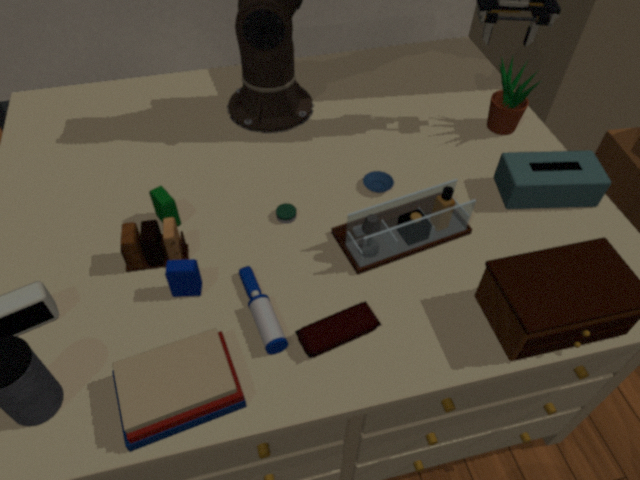

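View pics/side0.png

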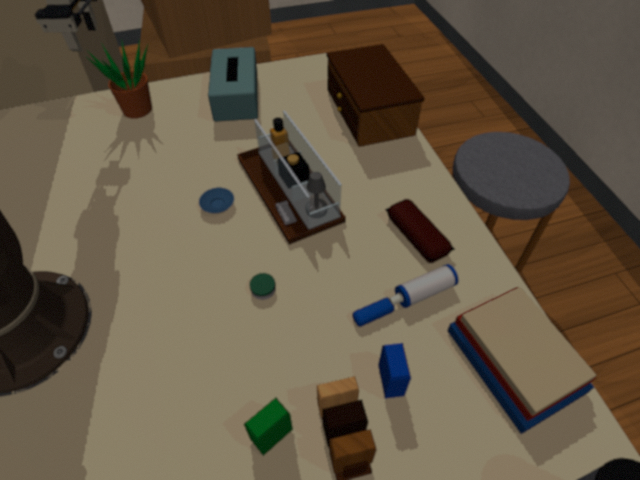

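Blocks in the stand run mid (133,246), thick (152,240), thin (172,240) in the scene view, with blue and green decoys nearby. The flacon is in the middle bay (412,228), the cologne at +y (445,200) and the lamp at -y (365,235). The strip with the money clip confirms that rack +x is close to world +x.

```bash
python3 - <<'E'
from h import *
s=st()
p=r.read_camera('wrist'); Rt=R.from_euler('xyz',s['eef_rot']).as_matrix()
C=p['cam_to_world']; print('cam in tool',np.round(Rt.T@(C[:3,3]-s['tcp_pos']),3)); print(np.round(Rt.T@C[:3,:3],3), p['fx'],p['k1'])
q=r.read_camera('scene')
print('plant',ray(q,[[505,130],[490,100]],0.0).round(2),'top via x', ray(q,[[515,65]],0.1).round(2),ray(q,[[515,65]],0.2).round(2))
# tray corners at z=.018 (rim)
print('tray', ray(q,[[333,233],[361,269],[470,230]],0.012).round(3))
E
```

```text
t 1.1 tcp [0.193  0.5945 0.2407] rpy [3.142 0.    2.828] F [-0.4  0.6 -0.3] w 0.0919 g 0.0
cam in tool [ 0.08  -0.    -0.145]
[[ 0.    -0.956 -0.294]
 [ 1.     0.    -0.   ]
 [ 0.    -0.294  0.956]] 331.95645387234396 -0.007421193378670703
plant [[0.27 0.63 0.  ]
 [0.13 0.65 0.  ]] top via x [[0.11 0.71 0.1 ]] [[0.26 0.6  0.2 ]]
tray [[0.541 0.046 0.012]
 [0.656 0.078 0.012]
 [0.607 0.359 0.012]]
```

Request:
{"fn": "jog_arm", "kwargs": {
  "series": [
    [0, 0, -1, 0, 0, 0, 100],
    [-1, -0.7, -1, 0, 0, 0, 100],
    [-1, -0.7, 0, 0, 0, 0, 100],
    [-1, -0.7, 0, 0, 0, 0, 100],
    [-1, -0.7, 0, 0, 0, 0, 100],
    [-1, -0.7, 0, 0, 0, 0, 100],
    [-1, -0.7, 0, 0, 0, 0, 100],
    [-1, -0.7, 0, 0, 0, 0, 100],
    [-1, -0.7, 0, 0, 0, 0, 100],
    [-1, -0.7, 0, 0, 0, 0, 100],
    [-1, -0.7, 0, 0, 0, 0, 100],
    [-1, -0.7, 0, 0, 0, 0, 100],
    [-1, -0.7, 0, 0, 0, 0, 100],
    [-1, -0.7, 0, 0, 0, 0, 100],
    [-1, -0.7, 0, 0, 0, 0, 100],
    [-1, -0.7, 0, 0, 0, 0, 100],
    [-1, -0.7, 0, 0, 0, 0, 100],
    [-1, -0.7, 0, 0, 0, 0, 100],
    [-1, -0.7, 0, 0, 0, 0, 100],
    [-1, -0.7, 0, 0, 0, 0, 100]
  ]
}}

```text
time: 3.2
tcp_pos: [0.4728, 0.2233, 0.2809]
eef_rot: [3.141, 0.0, 2.828]
contact_force: [0.3, -0.3, 0.1]
grip_width: 0.0923
grasp_force: 0.0
```

Request:
{"fn": "jog_arm", "kwargs": {
  "series": [
    [-1, -0.2, 0, 0, 0, -1, 100],
    [-1, 0, 0, 0, 0, -1, 100],
    [-1, 0, 0, 0, 0, -1, 100],
    [-0.8, 0, 0, 0, 0, -1, 100],
    [0, 0, 0, 0, 0, -1, 100],
    [0, 0, 0, 0, 0, -0.5, 100],
    [0, 0, 0, 0, 0, 0, 100]
  ]
}}

```text
time: 3.9
tcp_pos: [0.5454, 0.2059, 0.2807]
eef_rot: [3.142, -0.0, -2.975]
contact_force: [0.2, 0.0, 0.6]
grip_width: 0.0918
grasp_force: 0.0
```

```bash
python3 - <<'E'
from h import *
st(); p=r.read_camera('wrist'); cv2.imwrite('pics/w1.png',p['color']); import pickle; pickle.dump(p,open('w1.pkl','wb'))
for l in "flacon_center rack cologne_center lamp_center walnut_tray money_clip_center".split():
    for d in r.tip_of(p,l)[:1]: print(l,round(d['score'],2),np.round(d['centre'],4),np.round(proj(p,d['centre'])[0]))
E
```

```text
t 3.9 tcp [0.5454 0.2059 0.2807] rpy [ 3.142 -0.    -2.975] F [0.2 0.  0.6] w 0.0918 g 0.0
flacon_center 0.65 [0.588  0.2225 0.0366] [328. 240.]
rack 0.56 [0.5864 0.2096 0.0052] [318. 230.]
cologne_center 0.97 [0.5723 0.2942 0.0682] [394. 246.]
lamp_center 0.57 [0.6041 0.1063 0.0668] [226. 246.]
walnut_tray 0.84 [0.5643 0.2026 0.0023] [316. 213.]
money_clip_center 0.81 [0.5386 0.1219 0.0141] [255. 185.]
```

View pics/w1.png

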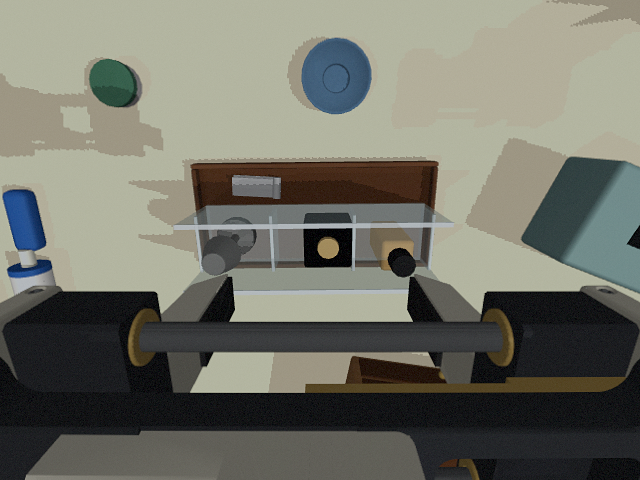

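The wrist view shows the rack with the flacon glass at u 304-352 (cap at 328,248), cross walls at u≈272 and 354, the lamp at (228,245) and the cologne at (395,250). I'll enlarge it to measure the gap.

```bash
python3 - <<'E'
from h import *
import pickle; p=pickle.load(open('w1.pkl','rb'))
c=p['color'][150:300,180:450]
c=cv2.convertScaleAbs(c,alpha=1.6,beta=15)
cv2.imwrite('pics/w1c.png',cv2.resize(c[:, :266],None,fx=3,fy=3,interpolation=cv2.INTER_CUBIC))
E
```

```text
(no output)
```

View pics/w1c.png

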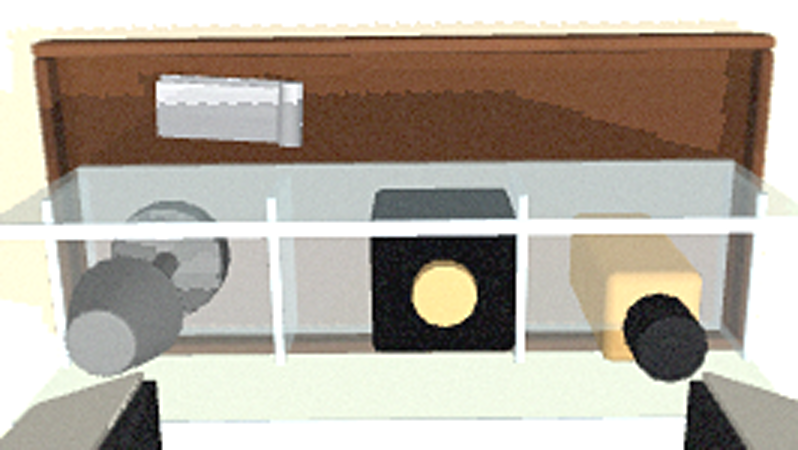

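```bash
python3 - <<'E'
from h import *
import pickle; p=pickle.load(open('w1.pkl','rb'))
f=lambda P:np.array(P)/3.+[180-.33,150-.33]
def line(P,z):
    q=ray(p,f(P),z); d=q[1]-q[0]; return q,np.degrees(np.arctan2(-d[0],d[1]))
print('tray rim',line([(35,45),(772,39)],.018)); print('panel',line([(10,230),(790,222)],.107)); print('bottom panel',line([(110,421),(700,416)],.107))
print('flacon front',line([(372,350),(516,349)],.062))
a=np.radians(10); ex=np.array([np.cos(a),np.sin(a)]); ey=np.array([-ex[1],ex[0]])
for n,P,z in [('walls',[(55,290),(278,290),(520,290),(757,290)],.057),('flacon',[(372,300),(516,300)],.062),('flfront',[(444,350)],.062),('cap',[(444,294)],.074),('lamp top',[(102,343)],.118),('lamp foot',[(168,246)],.02),('panels',[(398,226),(398,419)],.107)]:
    q=ray(p,f(P),z)[:,:2]; print(n,'xy',q.round(4).tolist(),'x',(q@ex).round(4),'y',(q@ey).round(4))
print('rack0.5865,.207:',np.array([.5865,.207])@np.c_[ex,ey])
E
```

```text
tray rim (array([[0.52668661, 0.04435697, 0.018     ],
       [0.47525095, 0.33588602, 0.018     ]]), np.float64(10.005950858031781))
panel (array([[0.57549225, 0.07171599, 0.107     ],
       [0.52984743, 0.32629259, 0.107     ]]), np.float64(10.164953122911786))
bottom panel (array([[0.63987529, 0.10972391, 0.107     ],
       [0.6034313 , 0.31430902, 0.107     ]]), np.float64(10.100496431283053))
flacon front (array([[0.61643491, 0.19735943, 0.062     ],
       [0.60662509, 0.25306391, 0.062     ]]), np.float64(9.987639461044836))
walls xy [[0.6142, 0.0713], [0.5997, 0.1574], [0.5839, 0.2506], [0.5686, 0.3421]] x [0.6172 0.6179 0.6186 0.6193] y [-0.0364  0.0509  0.1454  0.2381]
flacon xy [[0.5959, 0.1942], [0.5866, 0.2491]] x [0.6205 0.621 ] y [0.0878 0.1435]
flfront xy [[0.6117, 0.2253]] x [0.6416] y [0.1156]
cap xy [[0.5848, 0.2203]] x [0.6142] y [0.1154]
lamp top xy [[0.6058, 0.1078]] x [0.6153] y [0.001]
lamp foot xy [[0.6012, 0.1054]] x [0.6104] y [-0.0006]
panels xy [[0.5528, 0.1986], [0.6222, 0.2097]] x [0.5788 0.6492] y [0.0996 0.0985]
rack0.5865,.207: [0.61353492 0.10201055]
```

Gap ≈ 34.9 mm, which points to the thick block. It is in the middle slot with no room for fingers between the blocks. I'll grip it across its width, set it down, regrip across its thickness, then insert. Now over to the stand.

Request:
{"fn": "jog_arm", "kwargs": {
  "series": [
    [0.3, -1, 0, 0, 0, 0, 82],
    [0.3, -1, 0, 0, 0, 0, 82],
    [0.3, -1, 0, 0, 0, 0, 82],
    [0.3, -1, 0, 0, 0, 0, 82],
    [0.3, -1, 0, 0, 0, 0, 82],
    [0.3, -1, 0, 0, 0, 0, 82],
    [0.3, -1, 0, 0, 0, 0, 82],
    [0.3, -1, 0, 0, 0, 0, 82],
    [0.3, -1, 0, 0, 0, 0, 82],
    [0.3, -1, 0, 0, 0, 0, 82],
    [0.3, -1, 0, 0, 0, 0, 82],
    [0.3, -1, 0, 0, 0, 0, 82],
    [0.3, -1, 0, 0, 0, 0, 82],
    [0.3, -1, 0, 0, 0, 0, 82],
    [0.3, -1, 0, 0, 0, 0, 82],
    [0.3, -1, 0, 0, 0, 0, 82],
    [0.3, -1, 0, 0, 0, 0, 82],
    [0.3, -1, 0, 0, 0, 0, 82],
    [0.3, -1, 0, 0, 0, 0, 82],
    [0.3, -1, 0, 0, 0, 0, 82]
  ]
}}

```text
time: 6.25
tcp_pos: [0.493, -0.209, 0.2809]
eef_rot: [3.142, 0.0, -2.976]
contact_force: [-0.4, 0.5, -0.6]
grip_width: 0.0754
grasp_force: 0.0
```

Request:
{"fn": "jog_arm", "kwargs": {
  "series": [
    [0, -1, 0, 0, 0, 1, 82],
    [0, -1, 0, 0, 0, 1, 82],
    [0, -1, 0, 0, 0, 1, 82],
    [0, -1, 0, 0, 0, 1, 82],
    [0, -1, 0, 0, 0, 1, 82],
    [0, -0.7, 0, 0, 0, 1, 82],
    [0, 0, 0, 0, 0, 1, 82],
    [0, 0, 0, 0, 0, 1, 82],
    [0, 0, 0, 0, 0, 1, 82],
    [0, 0, 0, 0, 0, 1, 82],
    [0, 0, 0, 0, 0, 1, 82],
    [0, 0, 0, 0, 0, 1, 82],
    [0, 0, 0, 0, 0, 1, 82],
    [0, 0, 0, 0, 0, 1, 82],
    [0, 0, 0, 0, 0, 1, 82],
    [0, 0, 0, 0, 0, 1, 82],
    [0, 0, 0, 0, 0, 1, 82],
    [0, 0, 0, 0, 0, 1, 82],
    [0, 0, 0, 0, 0, 1, 82],
    [0, 0, 0, 0, 0, 1, 82]
  ]
}}

```text
time: 8.25
tcp_pos: [0.4886, -0.3208, 0.2808]
eef_rot: [3.141, -0.0, 1.559]
contact_force: [0.4, 0.9, -1.1]
grip_width: 0.0754
grasp_force: 0.0
```

```bash
python3 - <<'E'
from h import *
st(); p=r.read_camera('wrist'); cv2.imwrite('pics/w2.png',p['color']); import pickle; pickle.dump(p,open('w2.pkl','wb'))
for l in "stand block_thin_center block_mid_center block_thick_center".split():
    for d in r.tip_of(p,l)[:3]: print(l,round(d['score'],2),np.round(d['centre'],4),np.round(proj(p,d['centre'])[0]))
E
```

```text
t 8.25 tcp [ 0.4886 -0.3208  0.2808] rpy [ 3.141 -0.     1.559] F [ 0.4  0.9 -1.1] w 0.0754 g 0.0
stand 0.94 [ 0.5128 -0.3521  0.0012] [339. 222.]
block_thin_center 0.7 [ 0.5082 -0.3137  0.0513] [338. 200.]
block_thin_center 0.62 [ 0.5112 -0.3555  0.0555] [340. 236.]
block_mid_center 0.81 [ 0.5086 -0.3995  0.0561] [338. 271.]
block_thick_center 0.95 [ 0.4017 -0.3217  0.0496] [245. 208.]
block_thick_center 0.78 [ 0.5125 -0.3555  0.0549] [341. 236.]
block_thick_center 0.56 [ 0.6149 -0.2928  0.0439] [431. 180.]
```

View pics/w2.png

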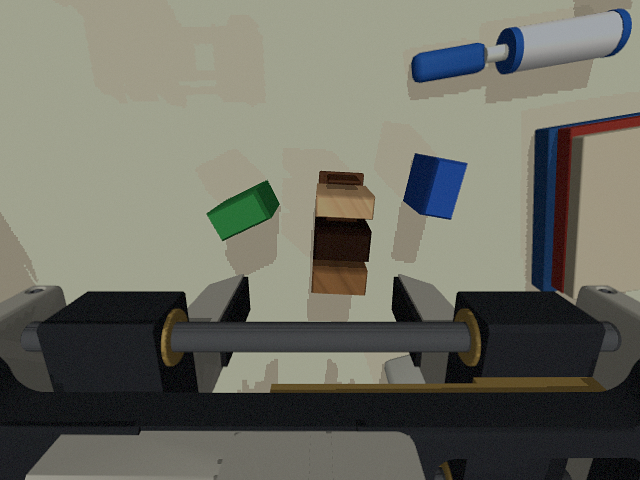

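The wrist view shows the stand with thin (345,203), thick (343,240) and mid (339,277) blocks, green decoy at left (243,210) and blue at right (436,186). Next I'll enlarge the dark block's top.

```bash
python3 - <<'E'
from h import *
import pickle; p=pickle.load(open('w2.pkl','rb'))
c=cv2.convertScaleAbs(p['color'][165:305,260:440],alpha=2,beta=25)
cv2.imwrite('pics/w2c.png',cv2.resize(c,None,fx=4,fy=4,interpolation=cv2.INTER_CUBIC))
E
```

```text
(no output)
```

View pics/w2c.png

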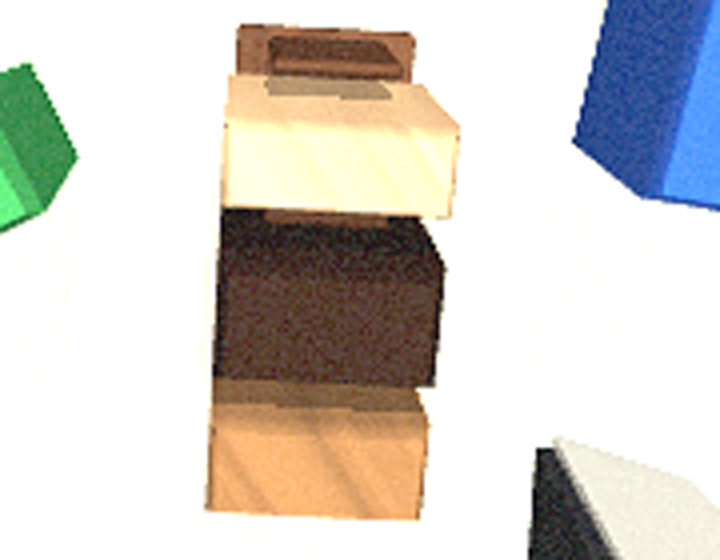

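```bash
python3 - <<'E'
from h import *
import pickle; p=pickle.load(open('w2.pkl','rb'))
f=lambda P:np.array(P)/4.+[260-.4,165-.4]
C=[]
for n,P,t in [('mid',[(207,510),(420,519)],.029),('thick',[(215,378),(435,387)],.034),('thin',[(222,207),(450,217)],.024)]:
    q=ray(p,f(P),.091)[:,:2]; d=q[1]-q[0]; a=np.arctan2(d[1],d[0]); e=np.array([-np.sin(a),np.cos(a)])
    c=q.mean(0)+e*t/2; C.append(c); print(n,'w',np.linalg.norm(d).round(4),'yaw',np.degrees(a).round(2),'c',c.round(4))
d=C[2]-C[0]; print('row yaw',np.degrees(np.arctan2(-d[0],d[1])),np.linalg.norm(d))
s=r.sense()
Rt=R.from_euler('xyz',s['eef_rot']).as_matrix()
print('delta tool',(Rt.T@(np.r_[C[1],.078]-s['tcp_pos'])/.02).round(2))
E
```

```text
mid w 0.0594 yaw -3.39 c [ 0.5078 -0.3964]
thick w 0.0594 yaw -3.21 c [ 0.5108 -0.3546]
thin w 0.0592 yaw -3.27 c [ 0.5131 -0.3123]
row yaw -3.639504852430192 0.08421247891186
delta tool [-1.68  1.12 10.14]
```

Request:
{"fn": "jog_arm", "kwargs": {
  "force": 15,
  "series": [
    [-0.8, 0.6, 0, 0, 0, 0.54, 82],
    [-0.8, 0.6, 1, 0, 0, 0, 82],
    [0, 0, 1, 0, 0, 0, 82],
    [0, 0, 1, 0, 0, 0, 82],
    [0, 0, 1, 0, 0, 0, 82],
    [0, 0, 1, 0, 0, 0, 82],
    [0, 0, 1, 0, 0, 0, 82],
    [0, 0, 1, 0, 0, 0, 82],
    [0, 0, 1, 0, 0, 0, 82],
    [0, 0, 1, 0, 0, 0, 82],
    [0, 0, 0.6, 0, 0, 0, 82],
    [0, 0, 0.5, 0, 0, 0, 82],
    [0, 0, 0, 0, 0, 0, 82]
  ]
}}

```text
time: 9.8
tcp_pos: [0.5111, -0.3534, 0.0778]
eef_rot: [-3.14, -0.001, 1.516]
contact_force: [0.1, 0.2, 0.4]
grip_width: 0.0755
grasp_force: 0.0
```

Request:
{"fn": "jog_arm", "kwargs": {
  "series": [
    [0, 0, 0, 0, 0, 0, 60],
    [0, 0, 0, 0, 0, 0, 60],
    [0, 0, 0, 0, 0, 0, 60],
    [0, 0, 0, 0, 0, 0, 60],
    [0, 0, 0, 0, 0, 0, 60]
  ]
}}

```text
time: 10.3
tcp_pos: [0.5119, -0.3541, 0.0795]
eef_rot: [3.14, 0.001, 1.515]
contact_force: [-1.1, -0.2, 5.3]
grip_width: 0.0601
grasp_force: 15.0
```

Request:
{"fn": "jog_arm", "kwargs": {
  "force": 25,
  "series": [
    [0, 0, 0, 0, 0, 0, 60],
    [0, 0, -0.3, 0, 0, 0, 60],
    [0, 0, -0.6, 0, 0, 0, 60],
    [0, 0, -1, 0, 0, 0, 60],
    [0, 0, -1, 0, 0, 0, 60],
    [0, 0, -1, 0, 0, 0, 60],
    [0, 0, -1, 0, 0, 0, 60],
    [0, 0, -1, 0, 0, 0, 60],
    [0, 0, -1, 0, 0, 0, 60]
  ]
}}

```text
time: 11.2
tcp_pos: [0.5113, -0.3537, 0.2184]
eef_rot: [3.141, 0.0, 1.515]
contact_force: [-0.1, -0.4, -2.7]
grip_width: 0.0601
grasp_force: 25.0
```

Request:
{"fn": "jog_arm", "kwargs": {
  "series": [
    [0.9, -0.3, 0, 0, 0, -0.3, 60],
    [1, -0.3, 0, 0, 0, -0.3, 60],
    [1, -0.3, 0, 0, 0, -0.3, 60],
    [1, -0.3, 0, 0, 0, -0.3, 60],
    [1, -0.3, 0.3, 0, 0, -0.3, 60],
    [1, -0.3, 1, 0, 0, -0.3, 60],
    [1, -0.3, 1, 0, 0, -0.3, 60],
    [1, -0.3, 1, 0, 0, -0.3, 60],
    [0.6, -0.3, 1, 0, 0, -0.25, 60],
    [0, 0, 1, 0, 0, 0, 60],
    [0, 0, 1, 0, 0, 0, 60],
    [0, 0, 0.6, 0, 0, 0, 60],
    [0, 0, 0.3, 0, 0, 0, 60],
    [0, 0, 0, 0, 0, 0, 60]
  ]
}}

```text
time: 12.6
tcp_pos: [0.4499, -0.1871, 0.0726]
eef_rot: [-3.141, -0.0, 1.746]
contact_force: [-0.5, 0.0, -1.4]
grip_width: 0.0599
grasp_force: 25.0
```

Request:
{"fn": "jog_arm", "kwargs": {
  "series": [
    [0, 0, 0.1, 0, 0, 0, 60],
    [0, 0, 0.05, 0, 0, 0, 60],
    [0, 0, 0, 0, 0, 0, 60]
  ]
}}

```text
time: 12.9
tcp_pos: [0.4504, -0.1874, 0.0713]
eef_rot: [3.14, -0.0, 1.746]
contact_force: [-4.7, 0.9, 17.5]
grip_width: 0.0598
grasp_force: 25.0
```

Request:
{"fn": "jog_arm", "kwargs": {
  "series": [
    [0, 0, -0.08, 0, 0, 0, 60],
    [0, 0, 0, 0, 0, 0, 80],
    [0, 0, 0, 0, 0, 0, 100],
    [0, 0, -0.5, 0, 0, 0, 100],
    [0, 0, -1, 0, 0, 0, 100],
    [0, 0, -1, 0, 0, 0, 100],
    [0, 0, -0.6, 0, 0, -1, 100],
    [0, 0, 0, 0, 0, -1, 100],
    [0, 0, 0, 0, 0, -1, 100],
    [0, 0, 0, 0, 0, -1, 100],
    [0, 0, 0, 0, 0, -1, 100],
    [0, 0, 0, 0, 0, -1, 100],
    [0, 0, 0, 0, 0, -1, 100],
    [0, 0, 0, 0, 0, -1, 100],
    [0, 0, 0, 0, 0, -1, 100],
    [0, 0, 0, 0, 0, -1, 100],
    [0, 0, 0, 0, 0, -1, 100],
    [0, 0, 0, 0, 0, -1, 100]
  ]
}}

```text
time: 14.7
tcp_pos: [0.45, -0.1871, 0.1339]
eef_rot: [-3.141, 0.0, 2.797]
contact_force: [-0.8, -0.0, -0.4]
grip_width: 0.0919
grasp_force: 0.0
```

Request:
{"fn": "jog_arm", "kwargs": {
  "series": [
    [0, 0, 0, 0, 0, -1, 100],
    [0, 0, 0, 0, 0, -1, 100],
    [0, 0, 0, 0, 0, -1, 100],
    [0, 0, 0, 0, 0, -1, 100],
    [0, 0, 0, 0, 0, -1, 100],
    [0, 0, 0, 0, 0, -1, 100],
    [0, 0, 0, 0, 0, 0, 100]
  ]
}}

```text
time: 15.4
tcp_pos: [0.45, -0.1872, 0.1339]
eef_rot: [-3.141, 0.0, -2.965]
contact_force: [0.1, -0.1, 1.0]
grip_width: 0.092
grasp_force: 0.0
```

```bash
python3 - <<'E'
from h import *
s=st(); p=r.read_camera('wrist'); cv2.imwrite('pics/w3.png',p['color'])
for d in r.tip_of(p,"block_thick_center")[:2]: print(round(d['score'],2),np.round(d['centre'],4),np.round(proj(p,d['centre'])[0]))
print(np.round(s['joint_positions'],2))
E
```

```text
t 15.4 tcp [ 0.45   -0.1872  0.1339] rpy [-3.141  0.    -2.965] F [ 0.1 -0.1  1. ] w 0.092 g 0.0
0.81 [ 0.404  -0.3232  0.0469] [136. 151.]
[ 0.05  0.34  0.29  2.05 -0.14  0.77  2.18]
```

View pics/w3.png

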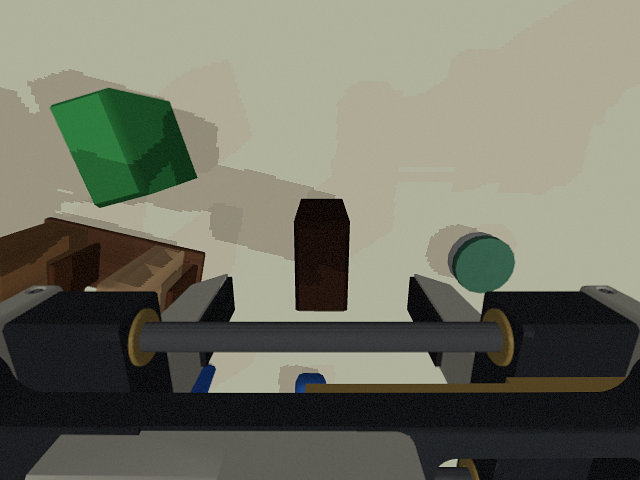

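The dark block stands upright, centred between the fingers at (322,255), clear of the tin (484,263) and the stand. I can lower and grip it.

Request:
{"fn": "jog_arm", "kwargs": {
  "force": 20,
  "series": [
    [0, 0, 0.8, 0, 0, 0, 100],
    [0, 0, 1, 0, 0, 0, 100],
    [0, 0, 0.7, 0, 0, 0, 100],
    [0, 0, 0.25, 0, 0, 0, 80],
    [0, 0, 0, 0, 0, 0, 55],
    [0, 0, 0, 0, 0, 0, 30],
    [0, 0, 0, 0, 0, 0, 30],
    [0, 0, 0, 0, 0, 0, 30],
    [0, 0, 0, 0, 0, 0, 30],
    [0, 0, 0, 0, 0, 0, 30]
  ]
}}

```text
time: 16.5
tcp_pos: [0.4501, -0.1869, 0.0786]
eef_rot: [-3.141, 0.0, -2.966]
contact_force: [0.4, 0.4, -0.6]
grip_width: 0.0404
grasp_force: 0.0
```

Request:
{"fn": "jog_arm", "kwargs": {
  "series": [
    [0, 0, 0, 0, 0, 0, 30],
    [0, 0, 0, 0, 0, 0, 30],
    [0, 0, 0, 0, 0, 0, 30],
    [0, 0, 0, 0, 0, 0, 30]
  ]
}}

```text
time: 16.9
tcp_pos: [0.45, -0.1869, 0.0784]
eef_rot: [3.142, 0.0, -2.966]
contact_force: [-1.4, 0.1, 4.0]
grip_width: 0.0337
grasp_force: 20.0
```

Request:
{"fn": "jog_arm", "kwargs": {
  "series": [
    [0, 0, -0.4, 0, 0, 0, 30],
    [0, 0, -1, 0, 0, 0, 30],
    [0, 0, -1, 0, 0, 0, 30],
    [0, 0, -1, 0, 0, 0, 30],
    [0, 0, -1, 0, 0, 0, 30],
    [0, 0, -1, 0, 0, 0, 30],
    [0, 0, -1, 0, 0, 0, 30],
    [0, 0, -0.8, 0, 0, 0, 30],
    [0, 0, 0, 0, 0, 0, 30]
  ]
}}

```text
time: 17.8
tcp_pos: [0.4509, -0.1874, 0.2244]
eef_rot: [-3.14, 0.003, -2.966]
contact_force: [0.2, 0.2, -1.6]
grip_width: 0.0336
grasp_force: 20.0
```

Request:
{"fn": "jog_arm", "kwargs": {
  "series": [
    [-0.3, 0.5, 0, 0, 0, 0, 30],
    [-0.6, 1, 0, 0, 0, 0, 30],
    [-0.6, 1, 0, 0, 0, 0, 30],
    [-0.6, 1, 0, 0, 0, 0, 30],
    [-0.6, 1, 0, 0, 0, 0, 30],
    [-0.6, 1, 0, 0, 0, 0, 30],
    [-0.6, 1, 0, 0, 0, 0, 30],
    [-0.6, 1, 0, 0, 0, 0, 30],
    [-0.6, 1, 0, 0, 0, 0, 30],
    [-0.6, 1, 0, 0, 0, 0, 30],
    [-0.6, 1, 0, 0, 0, 0, 30],
    [-0.6, 1, 0, 0, 0, 0, 30],
    [-0.6, 1, 0, 0, 0, 0, 30],
    [-0.6, 1, 0, 0, 0, 0, 30],
    [-0.6, 1, 0, 0, 0, 0, 30],
    [-0.6, 1, 0, 0, 0, 0, 30],
    [-0.6, 0.8, 0, 0, 0, 0, 30],
    [-0.3, 0.3, 0, 0, 0, -0.05, 30],
    [0, 0, 0, 0, 0, 0, 30]
  ]
}}

```text
time: 19.7
tcp_pos: [0.5923, 0.1771, 0.2209]
eef_rot: [-3.142, -0.002, -2.959]
contact_force: [0.5, 0.5, -1.2]
grip_width: 0.0339
grasp_force: 20.0
```

```bash
python3 - <<'E'
from h import *
s=st(); p=r.read_camera('wrist'); import pickle; pickle.dump(p,open('w4.pkl','wb'))
c=cv2.convertScaleAbs(p['color'][170:350,190:450],alpha=1.8,beta=20)
cv2.imwrite('pics/w4.png',cv2.resize(c,None,fx=3,fy=3,interpolation=cv2.INTER_CUBIC))
Rt=R.from_euler('xyz',s['eef_rot']).as_matrix()
print('delta tool units',(Rt.T@(np.array([.5925,.1758,s['tcp_pos'][2]])-s['tcp_pos'])/.02).round(2))
E
```

```text
t 19.7 tcp [0.5923 0.1771 0.2209] rpy [-3.142e+00 -2.000e-03 -2.959e+00] F [ 0.5  0.5 -1.2] w 0.0339 g 20.0
delta tool units [ 0.   -0.06  0.  ]
```

View pics/w4.png

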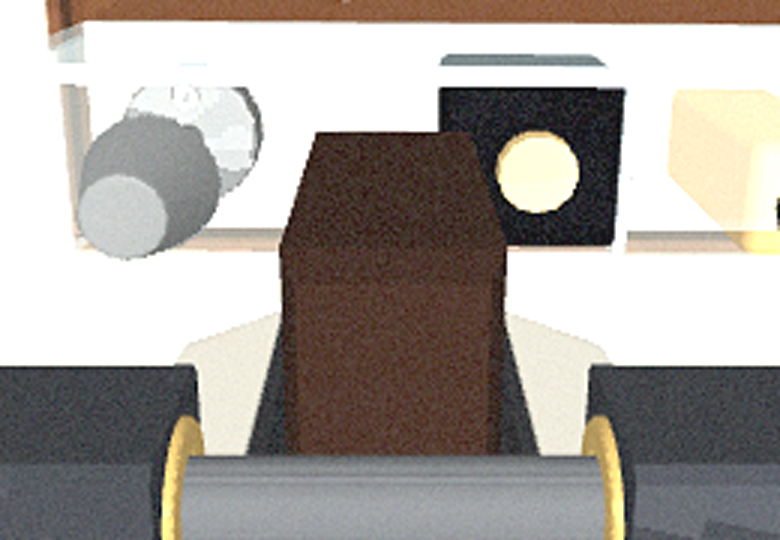

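The block hangs upright in the jaws at (390,200 in the crop) with the flacon's left edge at u 440 beyond it. Next I'll check the relative alignment.

```bash
python3 - <<'E'
from h import *
import pickle; p=pickle.load(open('w4.pkl','rb'))
f=lambda P:np.array(P)/3.+[190-.33,170-.33]
a=np.radians(10.05); B=np.array([[np.cos(a),-np.sin(a)],[np.sin(a),np.cos(a)]])
for n,P,z in [('blk bottom end',[(317,133),(468,133)],.1425),('blk top bev',[(281,245),(505,245)],.225),('flacon top',[(439,150),(439,240),(621,150),(616,240)],.062),('cap',[(537,172)],.074),('rwall top',[(622,215)],.057)]:
    q=ray(p,f(P),z)[:,:2]@B; print(n,q.round(4).tolist())
print('tcp',r.sense()['tcp_pos'][:2]@B)
E
```

```text
blk bottom end [[0.5865, 0.0531], [0.5863, 0.0878]]
blk top bev [[0.5845, 0.0537], [0.5843, 0.0873]]
flacon top [[0.6106, 0.0852], [0.6405, 0.0858], [0.6101, 0.1424], [0.6401, 0.143]]
cap [[0.6142, 0.1145]]
rwall top [[0.6332, 0.1455]]
tcp [0.61375363 0.06950619]
```

Request:
{"fn": "jog_arm", "kwargs": {
  "series": [
    [0, -0.02, 0.5, 0, 0, 0.08, 30],
    [0, 0, 0.8, 0, 0, 0, 30],
    [0, 0, 0.8, 0, 0, 0, 30],
    [0, 0, 0.8, 0, 0, 0, 30],
    [0, 0, 0.6, 0, 0, 0, 30],
    [0, 0, 0.3, 0, 0, 0, 30],
    [0, 0, 0, 0, 0, 0, 30],
    [0, 0, 0, 0, 0, 0, 30]
  ]
}}

```text
time: 20.55
tcp_pos: [0.5932, 0.1751, 0.1468]
eef_rot: [3.142, 0.001, -2.969]
contact_force: [-0.6, 1.0, -1.0]
grip_width: 0.0339
grasp_force: 20.0
```

Request:
{"fn": "jog_arm", "kwargs": {
  "series": [
    [0, 0, 0.15, 0, 0, 0, 30],
    [0, 0, 0.1, 0, 0, 0, 30],
    [0, 0, 0.1, 0, 0, 0, 30],
    [0, 0, 0, 0, 0, 0, 30]
  ]
}}

```text
time: 20.95
tcp_pos: [0.5927, 0.1752, 0.1391]
eef_rot: [-3.142, -0.0, -2.968]
contact_force: [-1.0, -0.4, -1.1]
grip_width: 0.0339
grasp_force: 20.0
```

Request:
{"fn": "jog_arm", "kwargs": {
  "series": [
    [0, 0, 0.1, 0, 0, 0, 30],
    [0, 0, 0.1, 0, 0, 0, 30],
    [0, 0, 0.1, 0, 0, 0, 30],
    [0, 0, 0, 0, 0, 0, 30]
  ]
}}

```text
time: 21.35
tcp_pos: [0.5927, 0.1751, 0.1329]
eef_rot: [-3.141, -0.001, -2.969]
contact_force: [-0.7, -0.2, -1.7]
grip_width: 0.0336
grasp_force: 20.0
```

Request:
{"fn": "jog_arm", "kwargs": {
  "series": [
    [0, 0, 0.1, 0, 0, 0, 30],
    [0, 0, 0.05, 0, 0, 0, 30],
    [0, 0, 0, 0, 0, 0, 30]
  ]
}}

```text
time: 21.65
tcp_pos: [0.5927, 0.1752, 0.1301]
eef_rot: [-3.142, -0.0, -2.968]
contact_force: [1.3, 0.4, -1.1]
grip_width: 0.034
grasp_force: 20.0
```

Request:
{"fn": "jog_arm", "kwargs": {
  "series": [
    [0, 0, 0.1, 0, 0, 0, 30],
    [0, 0, 0.1, 0, 0, 0, 30],
    [0, 0, 0.1, 0, 0, 0, 30],
    [0, 0, 0, 0, 0, 0, 30]
  ]
}}

```text
time: 22.05
tcp_pos: [0.5926, 0.1752, 0.1239]
eef_rot: [-3.142, -0.001, -2.968]
contact_force: [0.1, 0.6, -1.5]
grip_width: 0.0335
grasp_force: 20.0
```

Request:
{"fn": "jog_arm", "kwargs": {
  "series": [
    [0, 0, 0.15, 0, 0, 0, 30],
    [0, 0, 0.15, 0, 0, 0, 30],
    [0, 0, 0.15, 0, 0, 0, 30],
    [0, 0, 0.15, 0, 0, 0, 30],
    [0, 0, 0.15, 0, 0, 0, 30],
    [0, 0, 0, 0, 0, 0, 30]
  ]
}}

```text
time: 22.65
tcp_pos: [0.5926, 0.1752, 0.1088]
eef_rot: [-3.141, -0.001, -2.968]
contact_force: [-0.1, -0.9, -1.1]
grip_width: 0.034
grasp_force: 20.0
```

Request:
{"fn": "jog_arm", "kwargs": {
  "series": [
    [0, 0, 0.2, 0, 0, 0, 30],
    [0, 0, 0.2, 0, 0, 0, 30],
    [0, 0, 0.2, 0, 0, 0, 30],
    [0, 0, 0.2, 0, 0, 0, 30],
    [0, 0, 0, 0, 0, 0, 30]
  ]
}}

```text
time: 23.15
tcp_pos: [0.5924, 0.1751, 0.0926]
eef_rot: [-3.141, -0.001, -2.969]
contact_force: [-0.7, -0.3, -1.3]
grip_width: 0.0335
grasp_force: 20.0
```

Request:
{"fn": "jog_arm", "kwargs": {
  "series": [
    [0, 0, 0.05, 0, 0, 0, 30],
    [0, 0, 0.03, 0, 0, 0, 30],
    [0, 0, 0, 0, 0, 0, 30]
  ]
}}

```text
time: 23.45
tcp_pos: [0.5929, 0.1753, 0.0918]
eef_rot: [3.142, 0.0, -2.969]
contact_force: [-0.2, -0.5, -1.5]
grip_width: 0.0337
grasp_force: 20.0
```

Request:
{"fn": "jog_arm", "kwargs": {
  "series": [
    [0, 0, 0.03, 0, 0, 0, 30],
    [0, 0, 0.03, 0, 0, 0, 30],
    [0, 0, 0, 0, 0, 0, 30]
  ]
}}

```text
time: 23.75
tcp_pos: [0.5929, 0.1752, 0.0905]
eef_rot: [3.142, 0.0, -2.969]
contact_force: [0.2, 0.1, -1.4]
grip_width: 0.0336
grasp_force: 20.0
```

Request:
{"fn": "jog_arm", "kwargs": {
  "series": [
    [0, 0, 0.03, 0, 0, 0, 30],
    [0, 0, 0, 0, 0, 0, 30]
  ]
}}

```text
time: 23.95
tcp_pos: [0.5929, 0.1753, 0.0905]
eef_rot: [3.141, 0.0, -2.969]
contact_force: [-1.3, -0.4, 5.3]
grip_width: 0.0338
grasp_force: 20.0
```

Request:
{"fn": "jog_arm", "kwargs": {
  "series": [
    [0, 0, 0.02, 0, 0, 0, 30],
    [0, 0, 0, 0, 0, 0, 30]
  ]
}}

```text
time: 24.15
tcp_pos: [0.593, 0.1753, 0.0905]
eef_rot: [3.141, 0.001, -2.969]
contact_force: [-3.8, -0.9, 9.1]
grip_width: 0.0337
grasp_force: 20.0
```

Request:
{"fn": "jog_arm", "kwargs": {
  "series": [
    [0, 0, -0.03, 0, 0, 0, 30],
    [0, 0, 0, 0, 0, 0, 46],
    [0, 0, 0, 0, 0, 0, 46],
    [0, 0, 0, 0, 0, 0, 46],
    [0, 0, -0.2, 0, 0, 0, 46],
    [0, 0, -0.5, 0, 0, 0, 46],
    [0, 0, -1, 0, 0, 0, 46],
    [0, 0, -1, 0, 0, 0, 46],
    [0, 0, -1, 0, 0, 0, 46],
    [0, 0, -1, 0, 0, 0, 46],
    [0, 0, -1, 0, 0, 0, 46],
    [1, 0, -1, 0, 0, 0, 46],
    [1, 0, -1, 0, 0, 0, 46],
    [1, 0, -1, 0, 0, 0, 46],
    [0, 0, 0, 0, 0, 0, 46]
  ]
}}

```text
time: 25.65
tcp_pos: [0.5332, 0.165, 0.2679]
eef_rot: [3.14, 0.004, -2.968]
contact_force: [0.6, -0.1, 0.1]
grip_width: 0.0424
grasp_force: 0.0
```

```bash
python3 - <<'E'
from h import *
st(); p=r.read_camera('wrist')
c=cv2.convertScaleAbs(p['color'][120:320,190:450],alpha=1.6,beta=20)
cv2.imwrite('pics/w5.png',cv2.resize(c,None,fx=3,fy=3,interpolation=cv2.INTER_CUBIC))
for l in ["flacon_center","block_thick_center","lamp_center","cologne_center"]:
    for d in r.tip_of(p,l)[:1]: print(l,round(d['score'],2),np.round(d['centre'],4))
E
```

```text
t 25.65 tcp [0.5332 0.165  0.2679] rpy [ 3.14   0.004 -2.968] F [ 0.6 -0.1  0.1] w 0.0424 g 0.0
flacon_center 0.7 [0.5862 0.222  0.0347]
lamp_center 0.95 [0.6044 0.1054 0.0637]
cologne_center 0.72 [0.5706 0.2954 0.0706]
```

View pics/w5.png

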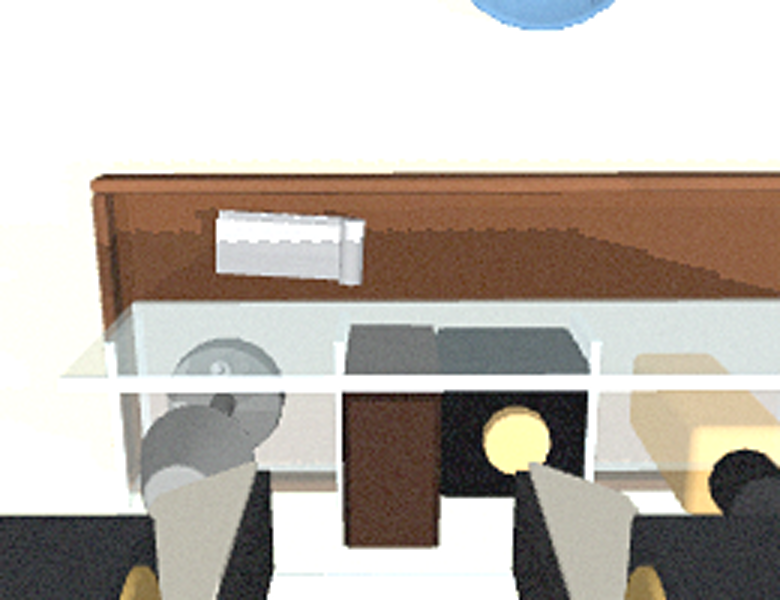

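The thick block (390,440) stands seated and square, filling the gap between the cross wall (340) and the flacon (440). The lamp, cologne and clip are where they were.

```bash
python3 -c "
from plant import r
print(r.job_done())"
```

```text
the job is handed in; nothing more can be done
None
```

The thick (nearly black) block fits snugly and now stands on end on the rack's floor beside the flacon. I picked it by measuring the gap at about 35 mm, so I never tried the thin and mid blocks and they are still in their stand. It went down with no sideways contact and about 9 N of force on the floor. The flacon, lamp, cologne and clip looked undisturbed in the last picture, and I handed the job in at about 26 s.

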